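# Pack a customer's stupas, then present the offering dish with its marble ball

## Robot

A 6-joint arm with a two-finger parallel gripper is mounted at the origin on the work surface. World frame = base frame: x ahead of the robot, y to its left, z up, the work surface at z = 0. Lengths are in m, angles in degrees, forces in N, time in s.
With the tool pointing down it reaches from about 0.3 to 0.95 m from the base axis. Payload 3.1 kg.
Tool frame: the origin (TCP) lies midway between the tips of the shut fingers; the grasp point (between the pads) lies 19 mm behind it; z points along the fingers, y is the line along which they close (so a half turn about z gives the same grasp; the last joint's range is limited). The gripper opens to 85 mm and grips with 20 to 120 N. Pads are 22 mm wide; open, the fingers measure 114 mm over their backs; the gripper's body (76 mm by 85 mm) begins 54 mm behind the grasp point. The pads swing forward as they close: fully open they stand 13 mm farther back than shut.
Start: joints at [65.277, 17.653, 93.61, -0, 68.738, -3.994], TCP at [0.221, 0.585, 0.231] pointing down, gripper open.
Joint ranges: [-175.34, 175.34], [-45.06, 112.39], [2.9, 150.54], [-68.45, 248.45], [3.09, 151.38], [-168.51, 168.51]. Speed limits (degrees/s): [159.86, 159.86, 180, 180, 180, 180].

## Interface

Orientations are given as a 3x3 rotation matrix whose columns are the frame's x, y, z axes.
In Python, from plant import arm, get_image gives the robot as it stands.
- The arm moves only by the tool jog_arm, never from a script. Its argument "targets" is a list of rows, each an object with "hand": the finger opening in cm, from 0 to 8.54; "linear": the shift along the tool's x, y, z in shares of 60 cm (1.0 is 60 cm), a list of three; "delta_rot": the turn, a rotation vector about the tool's x, y, z in shares of 90 degrees (1.0 is 90 degrees), a list of three. A call has 1 to 10 rows; each row is the pose to reach, as a shift and turn from the pose commanded when the call began, along the tool's axes at that moment; what a row does not reach only later rows make up. A row lasts 1/8 s, in which the tool goes at most 62.5 mm and 10.7 degrees, less where a joint would pass 70% of its speed; a pose out of reach is approached as far as the arm can. A shift or turn number past 1, either way, is cut back to 1. A call with a gripper value outside its range is refused whole. The fingers move at their own pace and stop on an object; "force" is the grip in N (left out, the last holds). Time passes only in rows, so rows that repeat a pose let the fingers close. It gives the time, the measured TCP pose, the force, the opening and the grip force at its end, in the units of the state.
- arm.sense(): the state, without advancing time (a new reading comes with each control period).
- get_image(name): name is "side" or "top"; returns a dict with "pixels" (384x512x3 uint8, red, green, blue), "intrinsics" (3x3 intrinsics, pixels), "R" (3x3) and "t" (3): a world point X has camera coordinates R X + t. Camera axes: x right, y down, z forward; pixel columns grow to the right and rows downward; lengths in m; the calibration is good to about 2 mm. A picture is of the moment at which its call begins. There is no depth.
- arm.sign_off(): hands the job in; it is judged then, once.
The state is a dict: "time": time; "joints": joint angles; "qvel": joint speeds; "joint_torque": joint torques, N m; "ee_pos": TCP position; "ee_rot": TCP orientation; "wrist_force": force on the tool from outside, world axes, zero at the start; "wrist_torque": the same for the moment, N m; "grip_width": finger opening in m; "finger_force": force on a finger pad.
Only numpy, scipy, OpenCV 4.12 (cv2) and the standard library are available. Lean on these libraries where they do the work, as an engineer would, in place of code of your own. Each camera call takes 0.05 s, during which the arm holds its last target. There are 200 camera calls.

## Task

A customer across the counter is waiting for their order: set the two gilt stupas that stand loose on the counter upright into the two empty cells of the divided carton, one per cell, put down gently and not dropped. Then lift the offering dish by its arched handle, with the marble ball lying loose in it, and turn it about a quarter turn so that its lotus crest squarely faces the customer's side of the black pad (the side away from the robot); keep the dish level and the ball in its middle all the while, and never touch the ball. Finish holding the dish still like that, a hand's breadth (10 cm) straight above the pad, without letting go, and leave all the other goods on the counter and in the carton as they are.

Things in the scene. Friction and masses are not known exactly. Their poses are not given: they have to be found in the camera images.
- stupa_a: loose gilt stupa ornament, stands upright on the counter, round, 122 mm tall; stepped round base 52 mm across and 34 mm high, then a plain cylinder 32 mm across from 40 to 88 mm height (grip it there, at about 74 mm), then a dome and thin spire; about 130 g; origin: centre of its underside, z up
- stupa_b: the other loose gilt stupa, same shape as stupa_a
- stupa_c: third stupa of the same shape, already packed in the carton's far left cell (+x +y of the carton); to be left there
- stupa_d: fourth stupa of the same shape, already packed in the carton's far right cell (+x -y of the carton); to be left there
- carton: open cardboard carton, fixed, 155 mm square, 54 mm high, walls and floor 4 mm thick, flaps folded down outside reaching 20 mm beyond the walls; a crossed 3 mm partition 48 mm high makes 2 by 2 cells, each 72 mm square, centres 37.5 mm from the carton's centre in x and y; origin: centre of its underside, x away from the robot at yaw 0
- cell_l (a point): centre of the floor of the carton's near left cell (-x +y of the carton), empty at the start, 4 mm above the counter
- cell_r (a point): centre of the floor of the carton's near right cell (-x -y of the carton), empty at the start, 4 mm above the counter
- pad: black felt viewing pad, fixed flat on the counter, 230 mm square, 5 mm thick, on which the dish stands at the start; origin: centre of its underside; its x axis points to the customer's side, away from the robot
- dish: brass offering dish, about 400 g without the ball, 187 mm across, rim 40 mm high, round foot 96 mm across; its floor slopes 9 degrees out to 45 mm radius, then 22, so the ball rolls back to the middle while the dish is nearly level; a fixed arched bar handle, 188 mm wide, stands over it in its y-z plane; origin: centre of its underside, z up, x to its front (the crest)
- dish_grip (a point): centre of the dish's wooden hand grip, a bar 66 mm long along the dish's y, 16 mm wide along its x and 16 mm high, at the top of the arch, 148 mm above the dish's underside, straight above the dish's centre
- dish_crest (a point): middle of the lotus crest, a fan of upright petals about 60 mm wide standing on the front rim to 92 mm height, 91 mm from the dish's axis along the dish's +x, 58 mm above its underside
- dish_seat (a point): point on the dish's axis, 35 mm above its underside, where the ball's centre lies when the ball is in the middle
- ball: white marble ball, 42 mm in diameter, about 105 g, loose in the dish; its origin turns with it, see ball_center
- ball_center (a point): centre of the marble ball
- candle: bystander: round amber glass candle jar with a flat metal lid, 57 mm across, 62 mm high; origin: centre of its underside
- bell: bystander: brass hand bell standing on its mouth, 56 mm across, 84 mm high; origin: centre of its underside
- bowl: bystander: open brass bowl, 90 mm across, 50 mm high; origin: centre of its underside
- incense: bystander: upright red incense box, 50 by 50 by 100 mm; origin: centre of its underside
- loupe: bystander: small black loupe lying flat, 38 mm across, 22 mm high; origin: centre of its underside
Things that resemble listed ones, but are neither listed nor needed, are in the scene too. What is shaped like the ball but green is not meant. What is shaped like the stupa_b but white is not meant.

How it is judged (in metres and radians):
On the way, in this order (a step that is already met when the one before it is completed fails the run):
1. both loose stupas stand upright in the two empty cells, one per cell, and are let go ((((horizontal distance between stupa_a and cell_l below 0.018 m and z of stupa_a in the frame of carton below 0.01 m and angle between stupa_a's own z axis and vertical below 0.12 rad and contact force between stupa_a and the fingers below 0.1 N) and (horizontal distance between stupa_b and cell_r below 0.018 m and z of stupa_b in the frame of carton below 0.01 m and angle between stupa_b's own z axis and vertical below 0.12 rad and contact force between stupa_b and the fingers below 0.1 N)) or ((horizontal distance between stupa_a and cell_r below 0.018 m and z of stupa_a in the frame of carton below 0.01 m and angle between stupa_a's own z axis and vertical below 0.12 rad and contact force between stupa_a and the fingers below 0.1 N) and (horizontal distance between stupa_b and cell_l below 0.018 m and z of stupa_b in the frame of carton below 0.01 m and angle between stupa_b's own z axis and vertical below 0.12 rad and contact force between stupa_b and the fingers below 0.1 N)))), for 0.2 s.
2. the dish is lifted clear of the pad by its handle (z of dish in the frame of pad above 0.035 m and contact force between dish and the fingers above 1 N), for 0.2 s.
At the end, for the whole second after the job is handed in: Both stupas stand in their own cells, let go; other goods within 30 mm (packed ones 25); dish held 55 to 175 mm over the pad, within 45 mm of its centre, level to 6 degrees, crest to the far side within 11 degrees; all still, ball within 12 mm of the middle ((((horizontal distance between stupa_a and cell_l below 0.018 m and z of stupa_a in the frame of carton below 0.01 m and angle between stupa_a's own z axis and vertical below 0.12 rad and contact force between stupa_a and the fingers below 0.1 N) and (horizontal distance between stupa_b and cell_r below 0.018 m and z of stupa_b in the frame of carton below 0.01 m and angle between stupa_b's own z axis and vertical below 0.12 rad and contact force between stupa_b and the fingers below 0.1 N)) or ((horizontal distance between stupa_a and cell_r below 0.018 m and z of stupa_a in the frame of carton below 0.01 m and angle between stupa_a's own z axis and vertical below 0.12 rad and contact force between stupa_a and the fingers below 0.1 N) and (horizontal distance between stupa_b and cell_l below 0.018 m and z of stupa_b in the frame of carton below 0.01 m and angle between stupa_b's own z axis and vertical below 0.12 rad and contact force between stupa_b and the fingers below 0.1 N))) and angle between each of stupa_c, stupa_d's own z axis and vertical below 0.12 rad and distance of each of stupa_c, stupa_d from where it was at the start of the episode below 0.025 m and distance of each of candle, bell, bowl, incense, loupe from where it was at the start of the episode below 0.03 m and contact force between dish and the fingers above 1 N and z of dish in the frame of pad between 0.06 and 0.18 m and horizontal distance between dish and pad below 0.045 m and angle between dish's own z axis and vertical below 0.1 rad and angle between the x axis of dish and the x axis of pad, either way round below 0.2 rad and x of dish_crest in the frame of pad above 0.03 m and linear speed of dish below 0.03 m/s and angular speed of dish below 0.15 rad/s and distance between ball_center and dish_seat below 0.012 m and linear speed of ball below 0.04 m/s); the arm keeps its last pose, push and grip.
It fails at once if the ball's centre leaves the dish's middle by more than 25 mm (distance between ball_center and dish_seat above 0.025 m).
It fails at once if the robot touches the ball (contact force between ball and the fingers above 0.2 N or contact force between ball and the arm above 0.2 N).
It fails at once if the dish tips by more than 14 degrees (angle between dish's own z axis and vertical above 0.25 rad).
It fails at once if a loose stupa falls freely, faster than 0.6 m/s ((contact force between stupa_a and the fingers below 0.01 N and linear speed of stupa_a above 0.6 m/s) or (contact force between stupa_b and the fingers below 0.01 N and linear speed of stupa_b above 0.6 m/s)).
It fails at once if another of the goods is moved by more than 40 mm (distance of any of candle, bell, bowl, incense, loupe, stupa_c, stupa_d from where it was at the start of the episode above 0.04 m).
It also fails if it takes over 72 s, if anything falls off the work surface, if the arm or the gripper's body presses on something with over 40 N, if the wrist force passes 120 N, or if a joint passes its speed limit or range.

## Working session

There is one attempt and no reset: what is moved stays moved. The work goes in short steps, Python scripts to look and compute and a tool call to move; the robot and the scene stay as the last step left them, time stands still between calls to the robot, and variables do not carry over. Pictures are saved under pics/ and viewed, at most 10 in all, crops included, and the job is handed in when it is done.

Besides the shell and the picture viewer there is one more tool, called after "Emit:" by a JSON object that holds its "method" and its "body". jog_arm: Moves the arm, as the interface text tells. Its arguments: {"type":"object","properties":{"targets":{"type":"array"},"force":{"type":"number"}},"required":["targets"]}

```bash
mkdir -p pics; ls; cat > h.py <<'E'
import numpy as np,cv2
from plant import arm,get_image
def shot(n,f):
    d=get_image(n); cv2.imwrite(f'pics/{f}.png',d['pixels'][:,:,::-1]); np.savez(f'pics/{f}.npz',**{k:np.array(v) for k,v in d.items()}); return d
def load(f): return np.load(f'pics/{f}.npz')
def proj(d,X):
    c=np.array(d['R'])@np.array(X)+np.array(d['t']); u=np.array(d['intrinsics'])@c; return u[:2]/u[2]
def ray(d,uv):
    R=np.array(d['R']); v=R.T@np.linalg.solve(d['intrinsics'],[uv[0],uv[1],1.]); return -R.T@np.array(d['t']),v/np.linalg.norm(v)
def atz(d,uv,z):
    c,v=ray(d,uv); return c+v*(z-c[2])/v[2]
def tri(d1,a,d2,b):
    c1,v1=ray(d1,a); c2,v2=ray(d2,b)
    s=np.linalg.lstsq(np.c_[v1,-v2],c2-c1,rcond=None)[0]; p,q=c1+s[0]*v1,c2+s[1]*v2
    return (p+q)/2,np.linalg.norm(p-q)
def crop(f,x,y,w,h,k,o):
    im=cv2.imread(f'pics/{f}.png')[y:y+h,x:x+w]; cv2.imwrite(f'pics/{o}.png',cv2.resize(im,None,fx=k,fy=k,interpolation=cv2.INTER_CUBIC))
E
python3 - <<'E'
from h import *
for n in('top','side'):
    d=shot(n,n+'0'); print(n,d['intrinsics'],d['R'],d['t'])
print(arm.sense())
a=cv2.imread('pics/top0.png');b=cv2.imread('pics/side0.png')
cv2.imwrite('pics/t0.png',cv2.resize(a,(800,600),interpolation=cv2.INTER_CUBIC));cv2.imwrite('pics/s0.png',cv2.resize(b,(800,600),interpolation=cv2.INTER_CUBIC))
E
```

```text
pics
top [[399.54292411   0.         258.31960434]
 [  0.         399.54292411 182.67725345]
 [  0.           0.           1.        ]] [[-0.00632656 -0.99971932  0.02283094]
 [-0.9924835   0.00348711 -0.12232883]
 [ 0.12221488 -0.02343325 -0.99222699]] [0.0057569  0.56787373 0.96414635]
side [[472.92107358   0.         248.05358974]
 [  0.         472.92107358 177.25453142]
 [  0.           0.           1.        ]] [[ 0.99730603 -0.07178377  0.01509192]
 [-0.03779734 -0.67922383 -0.73295726]
 [ 0.06286523  0.73041226 -0.68010726]] [-0.57051697  0.11666123  1.15351161]
{'time': 0.1, 'joints': array([ 6.52773240e+01,  1.77000498e+01,  9.36823778e+01, -1.52985241e-03,
        6.87384020e+01, -3.99232665e+00]), 'qvel': array([ 0.07209339, -0.07496006, -0.20701498,  0.05354187, -0.08539118,
        0.01012652]), 'joint_torque': array([-4.57317374e-04, -4.16414058e+01, -2.77644360e+01, -7.31436944e-05,
        4.15074857e-03, -2.41403644e-07]), 'ee_pos': array([0.22093657, 0.58384194, 0.23015487]), 'ee_rot': array([[-9.35260050e-01,  3.53960310e-01, -8.59383770e-04],
       [ 3.53961332e-01,  9.35258074e-01, -1.92598592e-03],
       [ 1.22023039e-04, -2.10548631e-03, -9.99997776e-01]]), 'wrist_force': array([0.41632039, 0.95984412, 0.09334746]), 'wrist_torque': array([-0.00123832, -0.03279523, -0.00559354]), 'finger_force': 0.0, 'grip_width': 0.08514355839734124}
```

View pics/t0.png

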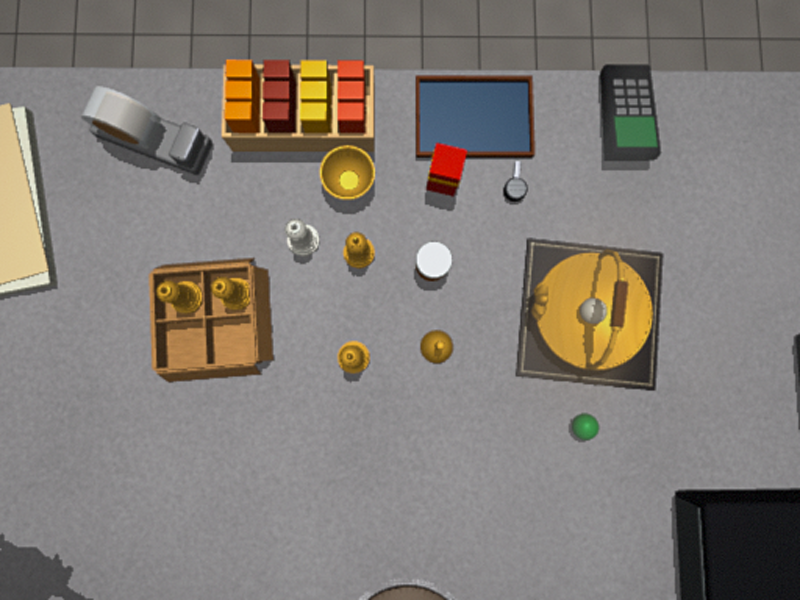

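View pics/s0.png

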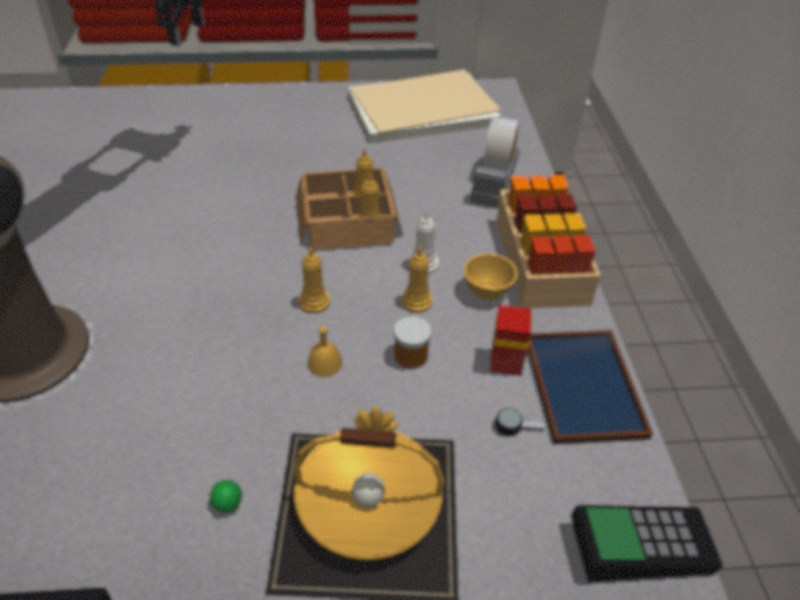

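The top view shows four candidates for the loose stupas. In the 800 px view:
- Gilt stupas at (358,250) and (352,357).
- A white stupa at (300,238), not meant because of its colour.
- The bell at (436,346), a cone with a knob.

The side view shows the gilt pair at (418,280) and (313,280). The ball is the white/grey one at (593,312) in the dish; the green one at (585,427) is not meant. The crest points to +y, so the dish needs −90° about vertical. I'll confirm in enlarged crops.

```bash
python3 - <<'E'
from h import *
t=cv2.imread('pics/top0.png');s=cv2.imread('pics/side0.png')
def c(im,x,y,w,h,k):
    r=cv2.resize(im[y:y+h,x:x+w],None,fx=k,fy=k,interpolation=cv2.INTER_CUBIC)
    for i in range(0,w,10):
        cv2.line(r,(i*k,0),(i*k,6 if (x+i)%50 else 14),(255,255,255),1)
    for j in range(0,h,10): cv2.line(r,(0,j*k),(6 if (y+j)%50 else 14,j*k),(255,255,255),1)
    return r
A=c(t,210,140,100,100,4);B=c(s,180,150,100,100,4)
cv2.imwrite('pics/c1.png',np.hstack([A,B]))
A=c(t,90,160,100,90,4);B=c(s,180,90,100,90,4)
C=c(t,330,150,100,60,4);
cv2.imwrite('pics/c2.png',np.hstack([A,B]))
A=c(t,325,150,100,100,4);B=c(s,170,250,130,130,3)[:390]
B=cv2.copyMakeBorder(B,0,10,0,10,cv2.BORDER_CONSTANT)
cv2.imwrite('pics/c3.png',np.hstack([A,B]))
E
```

```text
(no output)
```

View pics/c1.png

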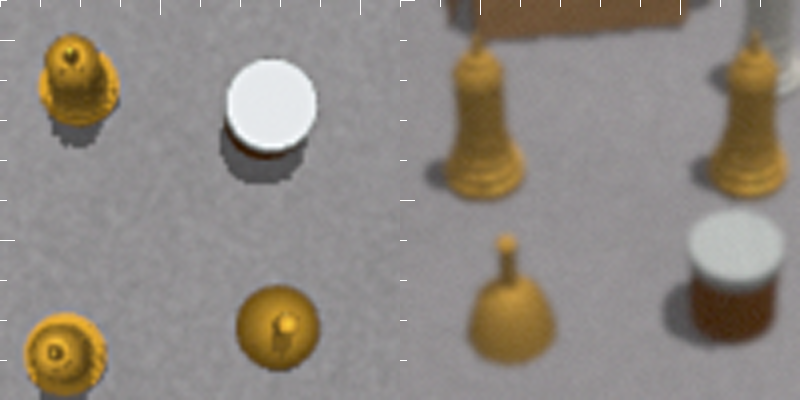

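View pics/c2.png

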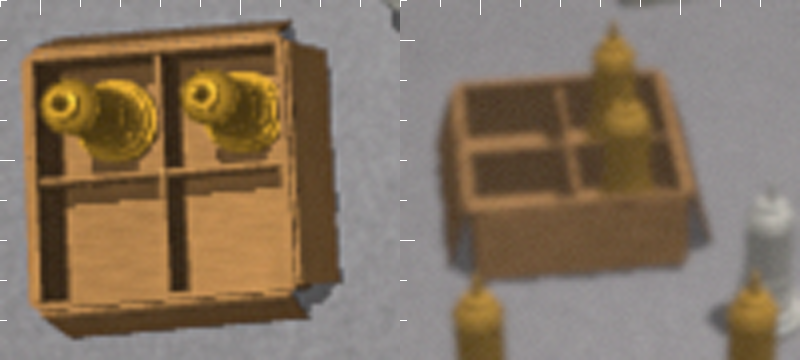

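View pics/c3.png

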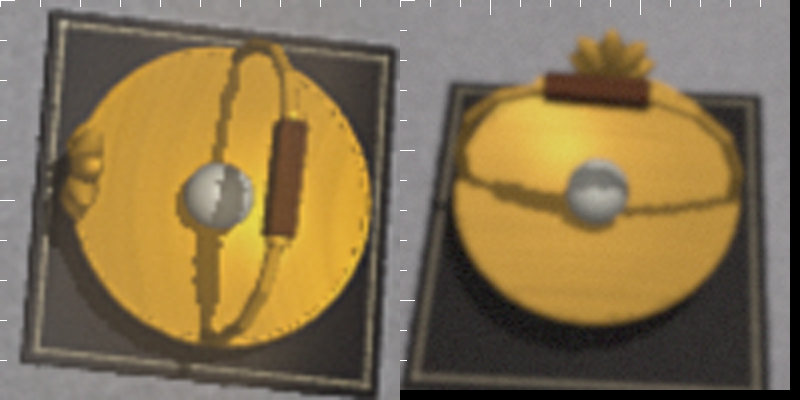

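```bash
cat > m.py <<'E'
from h import *
from scipy.optimize import least_squares
T=load('top0');S=load('side0')
def P(x0,y0,k,x,y): return np.array([x0+(x+.5)/k-.5,y0+(y+.5)/k-.5])
np.set_printoptions(precision=4,suppress=True)
a=lambda x,y:P(210,140,4,x,y); b=lambda x,y:P(180,150,4,x-400,y)
for n,tt,ss,bb in(('F',(71,57),(756,36),(79,87)),('N',(55,352),(479,37),(65,353))):
    print(n,'tip',tri(T,a(*tt),S,b(*ss)),'base@6mm',atz(T,a(*bb),.008))
# base from side: bottom edge centre
print('side base F,N', atz(S,b(749,172),.008),atz(S,b(485,172),.008))
a=lambda x,y:P(90,160,4,x,y); b=lambda x,y:P(180,90,4,x-400,y)
print('cross',tri(T,a(163,175),S,b(567,142)))
h=.0775
obs=[(T,a(163,175),(0,0,.05)),(S,b(567,142),(0,0,.05)),(T,a(24,55),(h,h,.054)),(T,a(290,35),(h,-h,.054)),(T,a(300,292),(-h,-h,.054)),(T,a(36,305),(-h,h,.054)),
(S,b(462,80),(-h,h,.054)),(S,b(662,72),(h,h,.054)),(S,b(690,200),(h,-h,.054)),(S,b(462,205),(-h,-h,.054))]
def f(p):
    c,s=np.cos(p[2]),np.sin(p[2]); R=np.array([[c,-s,0],[s,c,0],[0,0,1]])
    return np.concatenate([proj(d,R@np.array(X)+[p[0],p[1],0])-uv for d,uv,X in obs])
r=least_squares(f,[.55,.25,0],loss='soft_l1');print('carton',r.x[:2],np.degrees(r.x[2]));print(f(r.x).reshape(-1,2))
c,s=np.cos(r.x[2]),np.sin(r.x[2])
for n,q in(('cell_l',(-.0375,.0375)),('cell_r',(-.0375,-.0375))): print(n,r.x[:2]+np.array([[c,-s],[s,c]])@q)
a=lambda x,y:P(325,150,4,x,y); b=lambda x,y:P(170,250,3,x-400,y)
print('grip',tri(T,a(286,178),S,b(597,90)))
e1=tri(T,a(292,120),S,b(649,93));e2=tri(T,a(280,237),S,b(546,87));print('ends',e1,e2,'yaw',np.degrees(np.arctan2(*(e1[0]-e2[0])[[1,0]])))
print('ball',tri(T,a(217,197),S,b(597,192)))
pc=np.array([atz(T,a(*q),.005) for q in((52,12),(394,50),(375,398),(22,360))]);print('pad',pc,pc.mean(0))
print('padS',[atz(S,b(*q),.005) for q in((452,83),(762,95))])
print('crest',tri(T,a(88,172),S,b(612,55)))
E
python3 m.py
```

```text
F tip (array([0.6257, 0.0759, 0.119 ]), np.float64(0.0019952755865793852)) base@6mm [0.6268 0.0767 0.008 ]
N tip (array([0.4561, 0.0843, 0.1191]), np.float64(0.00050762023820919)) base@6mm [0.4564 0.0851 0.008 ]
side base F,N [0.6263 0.069  0.008 ] [0.4542 0.0788 0.008 ]
cross (array([0.5162, 0.3147, 0.0489]), np.float64(0.0007877024701721128))
carton [0.5179 0.3133] 3.049936798972286
[[ 0.4702 -0.6032]
 [ 0.748  -0.0602]
 [ 2.027  -0.5928]
 [-0.5313  0.8905]
 [-1.0778  0.3355]
 [-0.2638  0.9804]
 [-0.8443  0.6631]
 [ 0.1615 -0.3603]
 [-0.1964 -1.0068]
 [ 1.5093  1.4014]]
cell_l [0.4785 0.3488]
cell_r [0.4825 0.2739]
grip (array([ 0.5258, -0.2987,  0.1538]), np.float64(0.0017469098616750111))
ends (array([ 0.5576, -0.3033,  0.1546]), np.float64(0.0025571091958387893)) (array([ 0.4941, -0.2941,  0.1529]), np.float64(0.00015345539374066658)) yaw -8.26842630127323
ball (array([ 0.5252, -0.2981,  0.0371]), np.float64(0.0011712324368778255))
pad [[ 0.6499 -0.2054  0.005 ]
 [ 0.6242 -0.4295  0.005 ]
 [ 0.3996 -0.4044  0.005 ]
 [ 0.4251 -0.1793  0.005 ]] [ 0.5247 -0.3047  0.005 ]
padS [array([ 0.4238, -0.1824,  0.005 ]), array([ 0.6503, -0.2068,  0.005 ])]
crest (array([ 0.5393, -0.2101,  0.0673]), np.float64(0.0008882110298685538))
```

N stupa is at (0.456, 0.0845), F stupa at (0.626, 0.076). The cells are at about (0.478, 0.349) and (0.4815, 0.2745). The dish centre is at (0.5255, −0.2985), and it needs a turn of about −88°. Moving now.

```bash
cat > go.py <<'E'
import sys,json
from h import *
# usage: go.py yaw x,y,z ... -> tool-frame shifts (cm) and rot z
s=arm.sense();p=s['ee_pos'];R=s['ee_rot'];y=np.degrees(np.arctan2(R[1,1],R[0,1]))
print('t',round(s['time'],2),'p',p.round(4),'yaw',y.round(2),'tilt',(R[:2,2]*57.3).round(2),'w',round(s['grip_width'],4),'ff',round(s['finger_force'],1),'wf',s['wrist_force'].round(1),'j',s['joints'].round(0))
if len(sys.argv)>1:
    print('rotz',round(y-float(sys.argv[1]),2))
    for a in sys.argv[2:]: print(a,(100*R.T@(np.array(list(map(float,a.split(','))))-p)).round(2))
E
python3 go.py 82 .456,.0845,.2 .456,.0845,.056
```

```text
t 0.1 p [0.2209 0.5838 0.2302] yaw 69.27 tilt [-0.05 -0.11] w 0.0851 ff 0.0 wf [0.4 1.  0.1] j [65. 18. 94. -0. 69. -4.]
rotz -12.73
.456,.0845,.2 [-39.66 -38.37   3.09]
.456,.0845,.056 [-39.66 -38.34  17.49]
```

Units first: shifts go in shares of 60 cm and turns go in shares of 90 degrees. So -39.7 cm / 60 = -0.6617, -38.4 cm / 60 = -0.64, -12.7 degrees / 90 = -0.1411.

Emit:
{"method": "jog_arm", "body": {"targets": [{"hand":6.5,"linear":[-0.0833,-0.0833,0],"delta_rot":[0,0,-0.0222]},{"hand":6.5,"linear":[-0.15,-0.15,0],"delta_rot":[0,0,-0.0444]},{"hand":6.5,"linear":[-0.2167,-0.2167,0],"delta_rot":[0,0,-0.0667]},{"hand":6.5,"linear":[-0.2833,-0.2833,0],"delta_rot":[0,0,-0.0889]},{"hand":6.5,"linear":[-0.35,-0.35,0.0083],"delta_rot":[0,0,-0.1111]},{"hand":6.5,"linear":[-0.4167,-0.4167,0.0167],"delta_rot":[0,0,-0.1333]},{"hand":6.5,"linear":[-0.4833,-0.4833,0.025],"delta_rot":[0,0,-0.1411]},{"hand":6.5,"linear":[-0.55,-0.55,0.0333],"delta_rot":[0,0,-0.1411]},{"hand":6.5,"linear":[-0.6167,-0.6083,0.05],"delta_rot":[0,0,-0.1411]},{"hand":6.5,"linear":[-0.6617,-0.64,0.05],"delta_rot":[0,0,-0.1411]}], "force": 40}}

```text
time: 1.35
ee_pos: [0.4563, 0.0825, 0.2002]
ee_rot: [[-0.99, 0.142, -0.002], [0.142, 0.99, -0.0], [0.002, -0.001, -1.0]]
wrist_force: [-1.0, -0.3, 0.7]
grip_width: 0.065
finger_force: 0.0
```

```bash
python3 go.py 82 .456,.0845,.056
```

```text
t 1.35 p [0.4563 0.0825 0.2002] yaw 81.84 tilt [-0.13 -0.03] w 0.065 ff 0.0 wf [-1.  -0.3  0.7] j [  5.   2. 116.  -0.  62. -77.]
rotz -0.16
.456,.0845,.056 [ 0.02  0.2  14.42]
```

In the tool's units: 14.4 cm / 60 = 0.24, 13 cm / 60 = 0.2167.

Emit:
{"method": "jog_arm", "body": {"targets": [{"hand":6.5,"linear":[0,0,0.0667],"delta_rot":[0,0,0]},{"hand":6.5,"linear":[0,0,0.1333],"delta_rot":[0,0,0]},{"hand":6.5,"linear":[0,0,0.1833],"delta_rot":[0,0,0]},{"hand":6.5,"linear":[0,0,0.2167],"delta_rot":[0,0,0]},{"hand":6.5,"linear":[0,0,0.24],"delta_rot":[0,0,0]},{"hand":6.5,"linear":[0,0,0.24],"delta_rot":[0,0,0]},{"hand":4.5,"linear":[0,0,0.24],"delta_rot":[0,0,0]},{"hand":2.5,"linear":[0,0,0.24],"delta_rot":[0,0,0]},{"hand":2.5,"linear":[0,0,0.24],"delta_rot":[0,0,0]},{"hand":2.5,"linear":[0,0,0.24],"delta_rot":[0,0,0]}], "force": 40}}

```text
time: 2.6
ee_pos: [0.4576, 0.085, 0.0583]
ee_rot: [[-0.99, 0.14, 0.002], [0.14, 0.99, 0.0], [-0.002, 0.0, -1.0]]
wrist_force: [-0.3, -0.6, 5.6]
grip_width: 0.031
finger_force: 40.0
```

```bash
python3 go.py 82 .456,.0845,.18 .478,.349,.18 .478,.349,.062
```

```text
t 2.6 p [0.4576 0.085  0.0583] yaw 81.97 tilt [0.12 0.01] w 0.031 ff 40.0 wf [-0.3 -0.6  5.6] j [  5.  15. 121.   0.  44. -77.]
rotz -0.03
.456,.0845,.18 [  0.13  -0.06 -12.17]
.478,.349,.18 [  1.65  26.43 -12.16]
.478,.349,.062 [ 1.67 26.43 -0.36]
```

Gripped at 31 mm. Lifting and carrying it to the near left cell.

In the tool's units: 26.5 cm / 60 = 0.4417, 1.5 cm / 60 = 0.025.

Emit:
{"method": "jog_arm", "body": {"targets": [{"hand":2.5,"linear":[0,0,-0.0333],"delta_rot":[0,0,0]},{"hand":2.5,"linear":[0,0,-0.0833],"delta_rot":[0,0,0]},{"hand":2.5,"linear":[0,0,-0.15],"delta_rot":[0,0,0]},{"hand":2.5,"linear":[0,0.0333,-0.2],"delta_rot":[0,0,0]},{"hand":2.5,"linear":[0,0.1,-0.2],"delta_rot":[0,0,0]},{"hand":2.5,"linear":[0.005,0.1833,-0.2],"delta_rot":[0,0,0]},{"hand":2.5,"linear":[0.0117,0.2667,-0.2],"delta_rot":[0,0,0]},{"hand":2.5,"linear":[0.02,0.35,-0.2],"delta_rot":[0,0,0]},{"hand":2.5,"linear":[0.025,0.4167,-0.2],"delta_rot":[0,0,0]},{"hand":2.5,"linear":[0.025,0.4417,-0.2],"delta_rot":[0,0,0]}]}}

```text
time: 3.85
ee_pos: [0.478, 0.3512, 0.1764]
ee_rot: [[-0.991, 0.137, -0.001], [0.137, 0.991, -0.0], [0.001, -0.001, -1.0]]
wrist_force: [0.5, -0.2, -2.0]
grip_width: 0.0307
finger_force: 40.2
```

In the tool's units: 4 cm / 60 = 0.0667, 2 cm / 60 = 0.0333.

Emit:
{"method": "jog_arm", "body": {"targets": [{"hand":2.5,"linear":[0,0,0],"delta_rot":[0,0,0]},{"hand":2.5,"linear":[0,0,0],"delta_rot":[0,0,0]},{"hand":2.5,"linear":[0,0,0.0333],"delta_rot":[0,0,0]},{"hand":2.5,"linear":[0,0,0.0667],"delta_rot":[0,0,0]}]}}

```text
time: 4.35
ee_pos: [0.4785, 0.3482, 0.1357]
ee_rot: [[-0.99, 0.141, -0.001], [0.141, 0.99, -0.001], [0.001, -0.001, -1.0]]
wrist_force: [-0.0, -0.4, -1.6]
grip_width: 0.0308
finger_force: 40.3
```

```bash
python3 - <<'E'
from h import *
t=shot('top','top1')['pixels'][:,:,::-1];s=shot('side','side1')['pixels'][:,:,::-1]
z=lambda im,x,y,w,h:cv2.resize(im[y:y+h,x:x+w],None,fx=4,fy=4,interpolation=cv2.INTER_CUBIC)
cv2.imwrite('pics/c4.png',np.hstack([z(t,90,150,100,110),z(s,180,60,100,110)]))
E
python3 go.py 82 .478,.349,.062
```

```text
t 4.45 p [0.4759 0.3469 0.1329] yaw 81.92 tilt [-0.41 -0.26] w 0.031 ff 40.2 wf [ 0.6 -0.6 -2.2] j [ 32.  20. 102.  -0.  58. -50.]
rotz -0.08
.478,.349,.062 [-0.22  0.27  7.09]
```

View pics/c4.png

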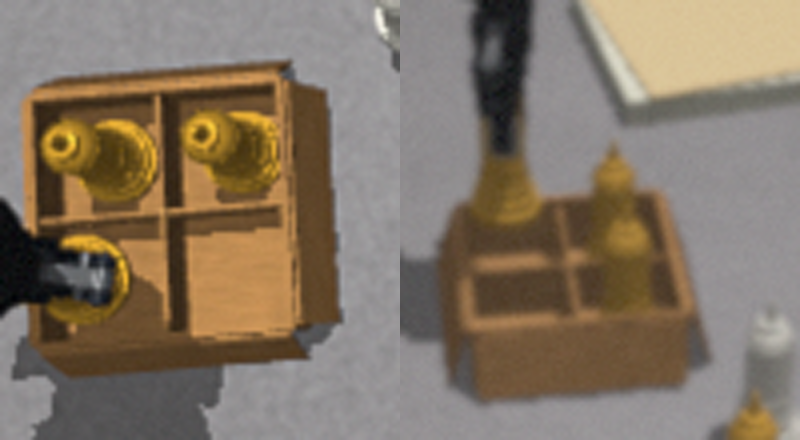

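The stupa hangs upright over the near left cell: its base is at about (88,281) in the top crop and clear of the walls in the side crop. Lowering now; the end should be gentle.

```bash
python3 - <<'E'
from h import *
print(atz(load('top1'),(90+88/4,150+281/4),.085))
E
```

```text
[0.47481611 0.34527959 0.085     ]
```

In the tool's units: 7.3 cm / 60 = 0.1217, 7.1 cm / 60 = 0.1183.

Emit:
{"method": "jog_arm", "body": {"targets": [{"hand":2.5,"linear":[0,0,0.025],"delta_rot":[0,0,0]},{"hand":2.5,"linear":[0,0,0.05],"delta_rot":[0,0,0]},{"hand":2.5,"linear":[0,0,0.075],"delta_rot":[0,0,0]},{"hand":2.5,"linear":[0,0,0.0917],"delta_rot":[0,0,0]},{"hand":2.5,"linear":[0,0,0.105],"delta_rot":[0,0,0]},{"hand":2.5,"linear":[0,0,0.1133],"delta_rot":[0,0,0]},{"hand":2.5,"linear":[0,0,0.1183],"delta_rot":[0,0,0]},{"hand":2.5,"linear":[0,0,0.1217],"delta_rot":[0,0,0]},{"hand":2.5,"linear":[0,0,0.1217],"delta_rot":[0,0,0]},{"hand":2.5,"linear":[0,0,0.1217],"delta_rot":[0,0,0]}]}}

```text
time: 5.7
ee_pos: [0.479, 0.3495, 0.0646]
ee_rot: [[-0.99, 0.14, 0.001], [0.14, 0.99, 0.0], [-0.0, 0.0, -1.0]]
wrist_force: [0.3, 0.4, -0.5]
grip_width: 0.0307
finger_force: 40.3
```

```bash
python3 go.py
```

```text
t 5.7 p [0.479  0.3495 0.0646] yaw 81.97 tilt [0.03 0.02] w 0.0307 ff 40.3 wf [ 0.3  0.4 -0.5] j [ 32.  26. 104.  -0.  50. -50.]
```

In the tool's units: 0.2 cm / 60 = 0.0033, 0.1 cm / 60 = 0.0017.

Emit:
{"method": "jog_arm", "body": {"targets": [{"hand":2.5,"linear":[0,0,0.0017],"delta_rot":[0,0,0]},{"hand":2.5,"linear":[0,0,0.0033],"delta_rot":[0,0,0]},{"hand":2.5,"linear":[0,0,0.0033],"delta_rot":[0,0,0]},{"hand":2.5,"linear":[0,0,0.0033],"delta_rot":[0,0,0]}]}}

```text
time: 6.2
ee_pos: [0.4789, 0.3494, 0.0624]
ee_rot: [[-0.99, 0.14, 0.0], [0.14, 0.99, 0.0], [-0.0, 0.0, -1.0]]
wrist_force: [-0.6, -0.2, -0.1]
grip_width: 0.0307
finger_force: 40.3
```

In the tool's units: -14 cm / 60 = -0.2333, -12 cm / 60 = -0.2.

Emit:
{"method": "jog_arm", "body": {"targets": [{"hand":2.5,"linear":[0,0,0.0017],"delta_rot":[0,0,0]},{"hand":2.5,"linear":[0,0,0.0017],"delta_rot":[0,0,0]},{"hand":3.6,"linear":[0,0,0.0017],"delta_rot":[0,0,0]},{"hand":4.6,"linear":[0,0,0.0017],"delta_rot":[0,0,0]},{"hand":5.2,"linear":[0,0,0.0017],"delta_rot":[0,0,0]},{"hand":5.2,"linear":[0,0,0.0017],"delta_rot":[0,0,0]},{"hand":5.2,"linear":[0,0,-0.05],"delta_rot":[0,0,0]},{"hand":5.2,"linear":[0,0,-0.1167],"delta_rot":[0,0,0]},{"hand":5.2,"linear":[0,0,-0.2],"delta_rot":[0,0,0]},{"hand":5.2,"linear":[0,0,-0.2333],"delta_rot":[0,0,0]}]}}

```text
time: 7.45
ee_pos: [0.4806, 0.3505, 0.2059]
ee_rot: [[-0.99, 0.14, 0.005], [0.14, 0.99, 0.003], [-0.005, 0.004, -1.0]]
wrist_force: [0.4, 0.3, 0.2]
grip_width: 0.0519
finger_force: 0.0
```

```bash
python3 go.py 82 .626,.076,.2 .626,.076,.056
```

```text
t 7.45 p [0.4806 0.3505 0.2059] yaw 81.97 tilt [0.3  0.19] w 0.0519 ff 0.0 wf [0.4 0.3 0.2] j [ 32.  16.  99.   0.  65. -50.]
rotz -0.03
.626,.076,.2 [-18.23 -25.15   0.58]
.626,.076,.056 [-18.17 -25.21  14.98]
```

In the tool's units: -25 cm / 60 = -0.4167, -24 cm / 60 = -0.4.

Emit:
{"method": "jog_arm", "body": {"targets": [{"hand":6.5,"linear":[-0.0333,-0.05,0],"delta_rot":[0,0,0]},{"hand":6.5,"linear":[-0.0833,-0.1167,0],"delta_rot":[0,0,0]},{"hand":6.5,"linear":[-0.1417,-0.2,0],"delta_rot":[0,0,0]},{"hand":6.5,"linear":[-0.2,-0.2833,0],"delta_rot":[0,0,0]},{"hand":6.5,"linear":[-0.2583,-0.35,0],"delta_rot":[0,0,0]},{"hand":6.5,"linear":[-0.2917,-0.4,0],"delta_rot":[0,0,0]},{"hand":6.5,"linear":[-0.3067,-0.4167,0],"delta_rot":[0,0,0]},{"hand":6.5,"linear":[-0.3067,-0.4167,0],"delta_rot":[0,0,0]},{"hand":6.5,"linear":[-0.3067,-0.4167,0],"delta_rot":[0,0,0]},{"hand":6.5,"linear":[-0.3067,-0.4167,0],"delta_rot":[0,0,0]}]}}

```text
time: 8.7
ee_pos: [0.6254, 0.0776, 0.2022]
ee_rot: [[-0.99, 0.138, -0.0], [0.138, 0.99, 0.0], [0.0, 0.0, -1.0]]
wrist_force: [0.2, 0.6, -0.3]
grip_width: 0.0651
finger_force: 0.0
```

```bash
python3 go.py 82 .626,.076,.056
python3 - <<'E'
from h import *
t=shot('top','top2')['pixels'][:,:,::-1];s=shot('side','side2')['pixels'][:,:,::-1]
z=lambda im,x,y,w,h:cv2.resize(im[y:y+h,x:x+w],None,fx=2,fy=2,interpolation=cv2.INTER_CUBIC)
cv2.imwrite('pics/c5.png',np.hstack([z(t,90,100,200,160),z(s,150,60,200,160)]))
E
```

```text
t 8.7 p [0.6254 0.0776 0.2022] yaw 82.08 tilt [-0.02  0.02] w 0.0651 ff 0.0 wf [ 0.2  0.6 -0.3] j [  3.  20.  94.   0.  66. -79.]
rotz 0.08
.626,.076,.056 [-0.09 -0.15 14.62]
```

View pics/c5.png

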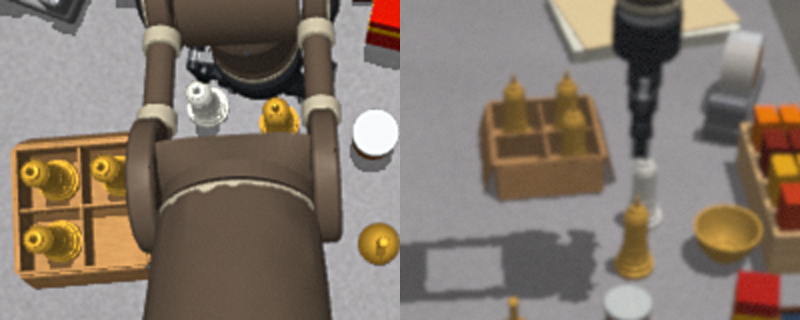

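The first stupa stands upright in the near left cell, at (52,240) in the top half. I'll check the hover over F by projecting the TCP.

```bash
python3 - <<'E'
from h import *
for f,o in(('top2',(90,100,0)),('side2',(150,60,400))):
    d=load(f)
    for X in ([.6254,.0776,.2022],[.6254,.0776,.29],[.626,.076,.122]):
        p=proj(d,X); print(f,X,2*(p-o[:2])+[o[2],0])
E
```

```text
top2 [0.6254, 0.0776, 0.2022] [268.79294979  91.66554558]
top2 [0.6254, 0.0776, 0.29] [263.05566842  71.68970904]
top2 [0.626, 0.076, 0.122] [274.47868187 106.08168713]
side2 [0.6254, 0.0776, 0.2022] [639.21431608 142.74030786]
side2 [0.6254, 0.0776, 0.29] [642.85155622  79.68822608]
side2 [0.626, 0.076, 0.122] [636.83512245 195.51838798]
```

In the tool's units: 14.5 cm / 60 = 0.2417, 13 cm / 60 = 0.2167.

Emit:
{"method": "jog_arm", "body": {"targets": [{"hand":6.5,"linear":[0,-0.0017,0.0667],"delta_rot":[0,0,0]},{"hand":6.5,"linear":[0,-0.0017,0.1333],"delta_rot":[0,0,0]},{"hand":6.5,"linear":[0,-0.0017,0.1833],"delta_rot":[0,0,0]},{"hand":6.5,"linear":[0,-0.0017,0.2167],"delta_rot":[0,0,0]},{"hand":6.5,"linear":[0,-0.0017,0.2417],"delta_rot":[0,0,0]},{"hand":6.5,"linear":[0,-0.0017,0.2417],"delta_rot":[0,0,0]},{"hand":4.5,"linear":[0,-0.0017,0.2417],"delta_rot":[0,0,0]},{"hand":2.5,"linear":[0,-0.0017,0.2417],"delta_rot":[0,0,0]},{"hand":2.5,"linear":[0,-0.0017,0.2417],"delta_rot":[0,0,0]},{"hand":2.5,"linear":[0,-0.0017,0.2417],"delta_rot":[0,0,0]}], "force": 40}}

```text
time: 10.05
ee_pos: [0.6273, 0.0753, 0.0589]
ee_rot: [[-0.99, 0.14, 0.003], [0.14, 0.99, 0.0], [-0.003, 0.001, -1.0]]
wrist_force: [0.3, 0.6, 4.8]
grip_width: 0.0305
finger_force: 40.3
```

```bash
python3 go.py 82 .626,.076,.18 .4815,.2745,.18 .4815,.2745,.062
```

```text
t 10.05 p [0.6273 0.0753 0.0589] yaw 81.97 tilt [0.18 0.02] w 0.0305 ff 40.3 wf [0.3 0.6 4.8] j [  3.  30.  99.   0.  51. -79.]
rotz -0.03
.626,.076,.18 [  0.11   0.06 -12.11]
.4815,.2745,.18 [ 17.19  17.69 -12.15]
.4815,.2745,.062 [17.22 17.69 -0.35]
```

Emit:
{"method": "jog_arm", "body": {"targets": [{"hand":2.5,"linear":[0,0,-0.0333],"delta_rot":[0,0,0]},{"hand":2.5,"linear":[0,0,-0.0833],"delta_rot":[0,0,0]},{"hand":2.5,"linear":[0.0167,0,-0.15],"delta_rot":[0,0,0]},{"hand":2.5,"linear":[0.0667,0,-0.2],"delta_rot":[0,0,0]},{"hand":2.5,"linear":[0.1417,0.0083,-0.2],"delta_rot":[0,0,0]},{"hand":2.5,"linear":[0.2083,0.05,-0.2],"delta_rot":[0,0,0]},{"hand":2.5,"linear":[0.2583,0.1167,-0.2],"delta_rot":[0,0,0]},{"hand":2.5,"linear":[0.2833,0.2,-0.2],"delta_rot":[0,0,0]},{"hand":2.5,"linear":[0.285,0.2667,-0.2],"delta_rot":[0,0,0]},{"hand":2.5,"linear":[0.285,0.295,-0.2],"delta_rot":[0,0,0]}]}}

```text
time: 11.3
ee_pos: [0.481, 0.276, 0.1779]
ee_rot: [[-0.991, 0.137, 0.001], [0.137, 0.991, 0.0], [-0.0, 0.0, -1.0]]
wrist_force: [-0.0, -0.3, -1.7]
grip_width: 0.0308
finger_force: 40.1
```

In the tool's units: 4 cm / 60 = 0.0667, 2 cm / 60 = 0.0333.

Emit:
{"method": "jog_arm", "body": {"targets": [{"hand":2.5,"linear":[0,0,0],"delta_rot":[0,0,0]},{"hand":2.5,"linear":[0,0,0],"delta_rot":[0,0,0]},{"hand":2.5,"linear":[0,0,0.0333],"delta_rot":[0,0,0]},{"hand":2.5,"linear":[0,0,0.0667],"delta_rot":[0,0,0]},{"hand":2.5,"linear":[0,0,0.0667],"delta_rot":[0,0,0]}]}}

```text
time: 11.92
ee_pos: [0.4797, 0.272, 0.1354]
ee_rot: [[-0.99, 0.141, -0.005], [0.141, 0.99, -0.003], [0.004, -0.003, -1.0]]
wrist_force: [-0.1, 0.3, -1.6]
grip_width: 0.031
finger_force: 40.1
```

```bash
python3 go.py 82 .4815,.2745,.062
```

```text
t 11.93 p [0.4797 0.272  0.1354] yaw 81.87 tilt [-0.27 -0.15] w 0.031 ff 40.1 wf [-0.1  0.3 -1.6] j [ 25.  16. 108.  -0.  56. -57.]
rotz -0.13
.4815,.2745,.062 [-0.18  0.3   7.33]
```

In the tool's units: 7.5 cm / 60 = 0.125, 7.3 cm / 60 = 0.1217.

Emit:
{"method": "jog_arm", "body": {"targets": [{"hand":2.5,"linear":[0,0,0.025],"delta_rot":[0,0,0]},{"hand":2.5,"linear":[0,0,0.05],"delta_rot":[0,0,0]},{"hand":2.5,"linear":[0,0,0.075],"delta_rot":[0,0,0]},{"hand":2.5,"linear":[0,0,0.0917],"delta_rot":[0,0,0]},{"hand":2.5,"linear":[0,0,0.105],"delta_rot":[0,0,0]},{"hand":2.5,"linear":[0,0,0.1133],"delta_rot":[0,0,0]},{"hand":2.5,"linear":[0,0,0.1183],"delta_rot":[0,0,0]},{"hand":2.5,"linear":[0,0,0.1217],"delta_rot":[0,0,0]},{"hand":2.5,"linear":[0,0,0.125],"delta_rot":[0,0,0]},{"hand":2.5,"linear":[0,0,0.125],"delta_rot":[0,0,0]}]}}

```text
time: 13.18
ee_pos: [0.4817, 0.2745, 0.0628]
ee_rot: [[-0.99, 0.14, 0.001], [0.14, 0.99, 0.0], [-0.001, 0.0, -1.0]]
wrist_force: [-0.7, 0.4, 1.7]
grip_width: 0.0306
finger_force: 40.2
```

Emit:
{"method": "jog_arm", "body": {"targets": [{"hand":2.5,"linear":[0,0,0.0017],"delta_rot":[0,0,0]},{"hand":2.5,"linear":[0,0,0.0017],"delta_rot":[0,0,0]}]}}

```text
time: 13.42
ee_pos: [0.4818, 0.2746, 0.0628]
ee_rot: [[-0.99, 0.14, 0.001], [0.14, 0.99, 0.0], [-0.001, 0.0, -1.0]]
wrist_force: [-2.2, -0.9, 7.5]
grip_width: 0.031
finger_force: 40.9
```

In the tool's units: -19 cm / 60 = -0.3167, -17 cm / 60 = -0.2833.

Emit:
{"method": "jog_arm", "body": {"targets": [{"hand":3.6,"linear":[0,0,0],"delta_rot":[0,0,0]},{"hand":4.6,"linear":[0,0,0],"delta_rot":[0,0,0]},{"hand":5.2,"linear":[0,0,0],"delta_rot":[0,0,0]},{"hand":5.2,"linear":[0,0,0],"delta_rot":[0,0,0]},{"hand":5.2,"linear":[0,0,-0.05],"delta_rot":[0,0,0]},{"hand":5.2,"linear":[0,0,-0.1167],"delta_rot":[0,0,0]},{"hand":5.2,"linear":[0,0,-0.2],"delta_rot":[0,0,0]},{"hand":5.2,"linear":[0,0,-0.2833],"delta_rot":[0,0,0]},{"hand":5.2,"linear":[0,0,-0.3167],"delta_rot":[0,0,0]},{"hand":5.2,"linear":[0,0,-0.3167],"delta_rot":[0,0,0]}]}}

```text
time: 14.68
ee_pos: [0.4827, 0.2749, 0.2536]
ee_rot: [[-0.99, 0.14, 0.005], [0.14, 0.99, 0.002], [-0.004, 0.003, -1.0]]
wrist_force: [0.3, -0.2, -0.2]
grip_width: 0.0517
finger_force: 0.0
```

```bash
python3 go.py 81.7 .5255,-.2985,.25 .5255,-.2985,.134
```

```text
t 14.68 p [0.4827 0.2749 0.2536] yaw 81.97 tilt [0.26 0.12] w 0.0517 ff 0.0 wf [ 0.3 -0.2 -0.2] j [ 25.   9. 102.  -0.  69. -57.]
rotz 0.27
.5255,-.2985,.25 [-12.25 -56.18   0.25]
.5255,-.2985,.134 [-12.2  -56.22  11.85]
```

In the tool's units: -54.5 cm / 60 = -0.9083, -50.5 cm / 60 = -0.8417.

Emit:
{"method": "jog_arm", "body": {"targets": [{"hand":5.2,"linear":[-0.0117,-0.05,0],"delta_rot":[0,0,0]},{"hand":5.2,"linear":[-0.0317,-0.1417,0],"delta_rot":[0,0,0]},{"hand":5.2,"linear":[-0.0533,-0.2417,0],"delta_rot":[0,0,0]},{"hand":5.2,"linear":[-0.075,-0.3417,0],"delta_rot":[0,0,0]},{"hand":5.2,"linear":[-0.0967,-0.4417,0],"delta_rot":[0,0,0]},{"hand":5.2,"linear":[-0.12,-0.5417,0],"delta_rot":[0,0,0]},{"hand":5.2,"linear":[-0.1417,-0.6417,0],"delta_rot":[0,0,0]},{"hand":5.2,"linear":[-0.1633,-0.7417,0],"delta_rot":[0,0,0]},{"hand":5.2,"linear":[-0.185,-0.8417,0],"delta_rot":[0,0,0]},{"hand":5.2,"linear":[-0.2,-0.9083,0],"delta_rot":[0,0,0]}]}}

```text
time: 15.92
ee_pos: [0.5227, -0.2844, 0.2486]
ee_rot: [[-0.99, 0.142, -0.003], [0.142, 0.99, 0.002], [0.003, 0.001, -1.0]]
wrist_force: [-0.7, 1.0, 0.9]
grip_width: 0.0521
finger_force: 0.0
```

In the tool's units: 4 cm / 60 = 0.0667, 2 cm / 60 = 0.0333, 0.3 degrees / 90 = 0.0033.

Emit:
{"method": "jog_arm", "body": {"targets": [{"hand":5.2,"linear":[-0.005,-0.0267,0],"delta_rot":[0,0,0.0033]},{"hand":5.2,"linear":[-0.005,-0.0267,0.0333],"delta_rot":[0,0,0.0033]},{"hand":5.2,"linear":[-0.005,-0.0267,0.0667],"delta_rot":[0,0,0.0033]},{"hand":5.2,"linear":[-0.005,-0.0267,0.0667],"delta_rot":[0,0,0.0033]},{"hand":5.2,"linear":[-0.005,-0.0267,0.0667],"delta_rot":[0,0,0.0033]},{"hand":5.2,"linear":[-0.005,-0.0267,0.0667],"delta_rot":[0,0,0.0033]}]}}

```text
time: 16.68
ee_pos: [0.5255, -0.2982, 0.2123]
ee_rot: [[-0.99, 0.144, 0.002], [0.144, 0.99, -0.001], [-0.002, -0.001, -1.0]]
wrist_force: [-0.8, 0.3, -0.3]
grip_width: 0.0518
finger_force: 0.0
```

```bash
python3 go.py 81.7 .5255,-.2985,.132
python3 - <<'E'
from h import *
t=shot('top','top3')['pixels'][:,:,::-1];s=shot('side','side3')['pixels'][:,:,::-1]
z=lambda im,x,y,w,h,k:cv2.resize(im[y:y+h,x:x+w],None,fx=k,fy=k,interpolation=cv2.INTER_CUBIC)
A=np.vstack([z(t,325,150,100,75,4),z(t,90,150,100,75,4)])
B=np.vstack([z(s,180,200,100,75,4),z(s,180,60,100,75,4)])
cv2.imwrite('pics/c6.png',np.hstack([A,B]))
for f in('top3','side3'):
    for X in([.5255,-.2985,.153],arm.sense()['ee_pos']): print(f,proj(load(f),X))
E
```

```text
t 16.68 p [ 0.5255 -0.2982  0.2123] yaw 81.72 tilt [ 0.09 -0.06] w 0.0518 ff 0.0 wf [-0.8  0.3 -0.3] j [ -34.   16.   98.    0.   66. -115.]
rotz 0.02
.5255,-.2985,.132 [ 0.01 -0.02  8.03]
top3 [395.94277101 194.69058638]
top3 [406.40628177 192.09212975]
side3 [235.63723076 279.7778251 ]
side3 [235.47247708 259.84318029]
```

View pics/c6.png

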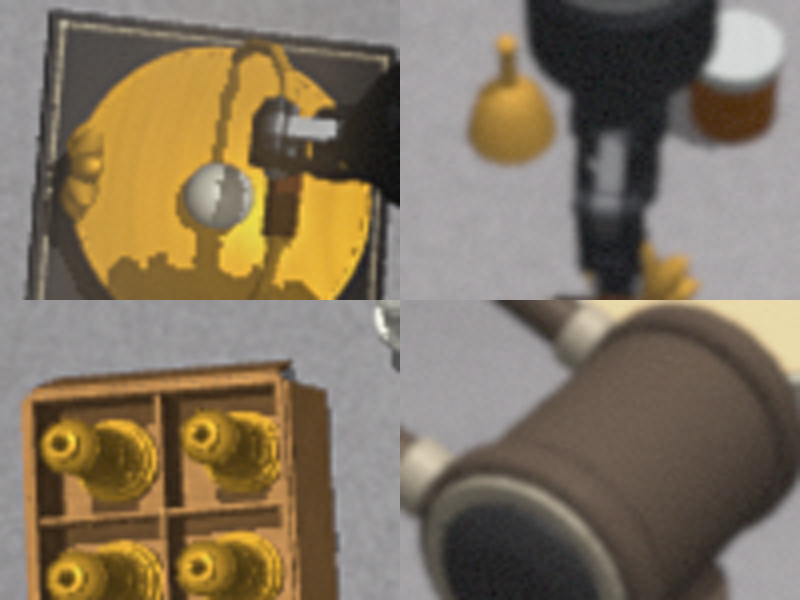

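All four stupas stand upright in their cells (bottom left). The gripper hangs straight over the wooden grip, and the ball is centred at (217,197). Descending to the grip.

In the tool's units: 7.8 cm / 60 = 0.13, 7.2 cm / 60 = 0.12.

Emit:
{"method": "jog_arm", "body": {"targets": [{"hand":5.2,"linear":[0,0,0.0333],"delta_rot":[0,0,0]},{"hand":5.2,"linear":[0,0,0.0667],"delta_rot":[0,0,0]},{"hand":5.2,"linear":[0,0,0.1],"delta_rot":[0,0,0]},{"hand":5.2,"linear":[0,0,0.12],"delta_rot":[0,0,0]},{"hand":5.2,"linear":[0,0,0.13],"delta_rot":[0,0,0]},{"hand":4.5,"linear":[0,0,0.13],"delta_rot":[0,0,0]},{"hand":3.7,"linear":[0,0,0.13],"delta_rot":[0,0,0]},{"hand":3.0,"linear":[0,0,0.13],"delta_rot":[0,0,0]},{"hand":2.6,"linear":[0,0,0.13],"delta_rot":[0,0,0]},{"hand":2.3,"linear":[0,0,0.13],"delta_rot":[0,0,0]}], "force": 30}}

```text
time: 18.02
ee_pos: [0.5249, -0.2985, 0.1336]
ee_rot: [[-0.989, 0.145, 0.0], [0.145, 0.989, -0.0], [-0.0, -0.0, -1.0]]
wrist_force: [-0.6, -0.1, -0.9]
grip_width: 0.0229
finger_force: 0.0
```

Emit:
{"method": "jog_arm", "body": {"targets": [{"hand":2.1,"linear":[0,0,0],"delta_rot":[0,0,0]},{"hand":2.0,"linear":[0,0,0],"delta_rot":[0,0,0]},{"hand":1.9,"linear":[0,0,0],"delta_rot":[0,0,0]},{"hand":1.8,"linear":[0,0,0],"delta_rot":[0,0,0]},{"hand":1.7,"linear":[0,0,0],"delta_rot":[0,0,0]},{"hand":1.6,"linear":[0,0,0],"delta_rot":[0,0,0]},{"hand":1.4,"linear":[0,0,0],"delta_rot":[0,0,0]},{"hand":1.0,"linear":[0,0,0],"delta_rot":[0,0,0]}]}}

```text
time: 19.02
ee_pos: [0.525, -0.2987, 0.1334]
ee_rot: [[-0.989, 0.145, 0.0], [0.145, 0.989, -0.001], [-0.001, -0.001, -1.0]]
wrist_force: [0.2, -2.0, -0.5]
grip_width: 0.0151
finger_force: 31.0
```

```bash
python3 go.py
python3 - <<'E'
from h import *
d=load('top3')
for u,v in((62,443),(203,435),(77,577),(202,567)): print(atz(d,(90+u/4-.4,150+(v-300)/4-.4),.124).round(4))
E
```

```text
t 19.02 p [ 0.525  -0.2987  0.1334] yaw 81.68 tilt [ 0.03 -0.03] w 0.0151 ff 31.0 wf [ 0.2 -2.  -0.5] j [ -34.   21.  101.   -0.   58. -115.]
[0.5521 0.3505 0.124 ]
[0.5563 0.2717 0.124 ]
[0.4768 0.3392 0.124 ]
[0.482 0.27  0.124]
```

The dish grip is held, but the left stupa's tip reads about 10 mm off in y. I'll check the carton enlarged before lifting.

```bash
python3 - <<'E'
from h import *
d=shot('top','top4');t=d['pixels'][:,:,::-1]
r=cv2.resize(t[165:250,90:180],None,fx=6.5,fy=6.5,interpolation=cv2.INTER_CUBIC)
cv2.imwrite('pics/c7.png',r)
for X in([.4776,.3495,.126],[.4815,.2746,.126],[.4776,.3495,.004],[.4815,.2746,.004],[.5155,.314,.05]): print(X,(proj(d,X)+.5-[90,165])*6.5)
E
```

```text
[0.4776, 0.3495, 0.126] [ 93.36185327 350.80838056]
[0.4815, 0.2746, 0.126] [313.92402618 338.18992478]
[0.4776, 0.3495, 0.004] [206.48819918 361.29470349]
[0.4815, 0.2746, 0.004] [400.43355636 350.1616302 ]
[0.5155, 0.314, 0.05] [266.7664907  255.27945464]
```

View pics/c7.png

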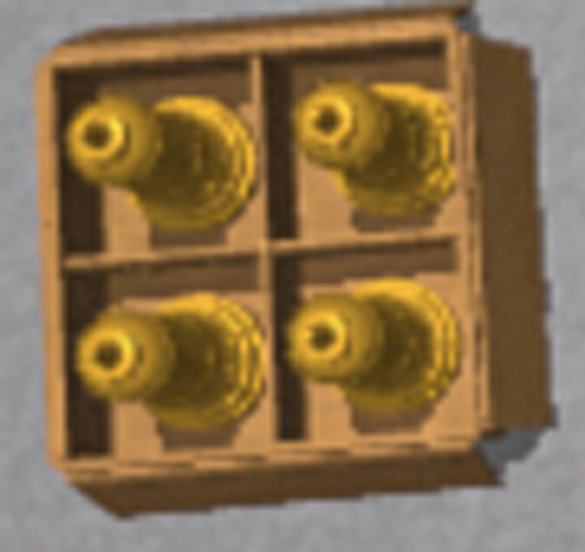

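The near-left tip is at (107,355), with the base edge at 268, the same offsets as the packed neighbours. It stands flat in its cell within about 5 mm. Lifting the dish slowly.

In the tool's units: -2 cm / 60 = -0.0333, -1.8 cm / 60 = -0.03.

Emit:
{"method": "jog_arm", "body": {"targets": [{"hand":1.0,"linear":[0,0,0],"delta_rot":[0,0,0]},{"hand":1.0,"linear":[0,0,0],"delta_rot":[0,0,0]},{"hand":1.0,"linear":[0,0,-0.0025],"delta_rot":[0,0,0]},{"hand":1.0,"linear":[0,0,-0.0067],"delta_rot":[0,0,0]},{"hand":1.0,"linear":[0,0,-0.0117],"delta_rot":[0,0,0]},{"hand":1.0,"linear":[0,0,-0.0183],"delta_rot":[0,0,0]},{"hand":1.0,"linear":[0,0,-0.025],"delta_rot":[0,0,0]},{"hand":1.0,"linear":[0,0,-0.03],"delta_rot":[0,0,0]},{"hand":1.0,"linear":[0,0,-0.0333],"delta_rot":[0,0,0]},{"hand":1.0,"linear":[0,0,-0.0333],"delta_rot":[0,0,0]}], "force": 60}}

```text
time: 20.32
ee_pos: [0.5249, -0.2985, 0.1536]
ee_rot: [[-0.989, 0.145, 0.0], [0.145, 0.989, -0.0], [-0.0, -0.0, -1.0]]
wrist_force: [-0.0, -0.2, -5.9]
grip_width: 0.0149
finger_force: 58.5
```

```bash
python3 go.py
python3 - <<'E'
from h import *
for n in('top','side'):
    d=shot(n,n+'5');r=cv2.cvtColor(d['pixels'],cv2.COLOR_RGB2HSV)
    p0=proj(d,[.525,-.2985,.06]).astype(int);m=np.zeros(r.shape[:2],np.uint8);cv2.circle(m,tuple(map(int,p0)),25,1,-1)
    k=(r[:,:,1]<50)&(r[:,:,2]>110)&(m>0);ys,xs=np.nonzero(k);print(n,k.sum(),xs.mean(),ys.mean(),'expect seat',proj(d,[.525,-.2985,.06]))
    globals()[n]=(d,(xs.mean(),ys.mean()))
E
```

```text
t 20.32 p [ 0.5249 -0.2985  0.1536] yaw 81.67 tilt [ 0.02 -0.01] w 0.0149 ff 58.5 wf [-0.  -0.2 -5.9] j [ -34.   20.  100.    0.   60. -115.]
top 181 381.3756906077348 197.3977900552486 expect seat [382.06846697 198.4167507 ]
side 301 235.32890365448506 307.6179401993355 expect seat [235.51364624 307.5505523 ]
```

The wrist carries 5.9 N, so the full weight is on the gripper, and the ball is central. Continuing up to 10 cm, then turning.

In the tool's units: -8 cm / 60 = -0.1333, -7.8 cm / 60 = -0.13.

Emit:
{"method": "jog_arm", "body": {"targets": [{"hand":1.0,"linear":[0,0,-0.005],"delta_rot":[0,0,0]},{"hand":1.0,"linear":[0,0,-0.015],"delta_rot":[0,0,0]},{"hand":1.0,"linear":[0,0,-0.03],"delta_rot":[0,0,0]},{"hand":1.0,"linear":[0,0,-0.0467],"delta_rot":[0,0,0]},{"hand":1.0,"linear":[0,0,-0.0667],"delta_rot":[0,0,0]},{"hand":1.0,"linear":[0,0,-0.0867],"delta_rot":[0,0,0]},{"hand":1.0,"linear":[0,0,-0.105],"delta_rot":[0,0,0]},{"hand":1.0,"linear":[0,0,-0.12],"delta_rot":[0,0,0]},{"hand":1.0,"linear":[0,0,-0.13],"delta_rot":[0,0,0]},{"hand":1.0,"linear":[0,0,-0.1333],"delta_rot":[0,0,0]}]}}

```text
time: 21.68
ee_pos: [0.5249, -0.2985, 0.2337]
ee_rot: [[-0.989, 0.145, 0.0], [0.145, 0.989, -0.0], [-0.001, -0.0, -1.0]]
wrist_force: [-0.1, -1.0, -5.3]
grip_width: 0.0148
finger_force: 58.6
```

In the tool's units: 21 degrees / 90 = 0.2333.

Emit:
{"method": "jog_arm", "body": {"targets": [{"hand":1.0,"linear":[0,0,0],"delta_rot":[0,0,0]},{"hand":1.0,"linear":[0,0,0],"delta_rot":[0,0,0.0056]},{"hand":1.0,"linear":[0,0,0],"delta_rot":[0,0,0.0167]},{"hand":1.0,"linear":[0,0,0],"delta_rot":[0,0,0.0333]},{"hand":1.0,"linear":[0,0,0],"delta_rot":[0,0,0.0556]},{"hand":1.0,"linear":[0,0,0],"delta_rot":[0,0,0.0833]},{"hand":1.0,"linear":[0,0,0],"delta_rot":[0,0,0.1167]},{"hand":1.0,"linear":[0,0,0],"delta_rot":[0,0,0.1556]},{"hand":1.0,"linear":[0,0,0],"delta_rot":[0,0,0.1944]},{"hand":1.0,"linear":[0,0,0],"delta_rot":[0,0,0.2333]}]}}

```text
time: 22.92
ee_pos: [0.5248, -0.2984, 0.2333]
ee_rot: [[-0.87, 0.493, -0.0], [0.493, 0.87, -0.0], [0.0, -0.0, -1.0]]
wrist_force: [0.4, -0.4, -4.2]
grip_width: 0.0149
finger_force: 58.6
```

In the tool's units: 35 degrees / 90 = 0.3889.

Emit:
{"method": "jog_arm", "body": {"targets": [{"hand":1.0,"linear":[0,0,0],"delta_rot":[0,0,0.0389]},{"hand":1.0,"linear":[0,0,0],"delta_rot":[0,0,0.0778]},{"hand":1.0,"linear":[0,0,0],"delta_rot":[0,0,0.1167]},{"hand":1.0,"linear":[0,0,0],"delta_rot":[0,0,0.1556]},{"hand":1.0,"linear":[0,0,0],"delta_rot":[0,0,0.1944]},{"hand":1.0,"linear":[0,0,0],"delta_rot":[0,0,0.2333]},{"hand":1.0,"linear":[0,0,0],"delta_rot":[0,0,0.2722]},{"hand":1.0,"linear":[0,0,0],"delta_rot":[0,0,0.3111]},{"hand":1.0,"linear":[0,0,0],"delta_rot":[0,0,0.35]},{"hand":1.0,"linear":[0,0,0],"delta_rot":[0,0,0.3889]}]}}

```text
time: 24.18
ee_pos: [0.5247, -0.2984, 0.2333]
ee_rot: [[-0.43, 0.903, -0.0], [0.903, 0.43, -0.0], [0.0, -0.0, -1.0]]
wrist_force: [-1.0, 0.7, -4.8]
grip_width: 0.0151
finger_force: 58.5
```

In the tool's units: 31 degrees / 90 = 0.3444.

Emit:
{"method": "jog_arm", "body": {"targets": [{"hand":1.0,"linear":[0,0,0],"delta_rot":[0,0,0.0389]},{"hand":1.0,"linear":[0,0,0],"delta_rot":[0,0,0.0778]},{"hand":1.0,"linear":[0,0,0],"delta_rot":[0,0,0.1167]},{"hand":1.0,"linear":[0,0,0],"delta_rot":[0,0,0.1556]},{"hand":1.0,"linear":[0,0,0],"delta_rot":[0,0,0.1944]},{"hand":1.0,"linear":[0,0,0],"delta_rot":[0,0,0.2333]},{"hand":1.0,"linear":[0,0,0],"delta_rot":[0,0,0.2722]},{"hand":1.0,"linear":[0,0,0],"delta_rot":[0,0,0.3056]},{"hand":1.0,"linear":[0,0,0],"delta_rot":[0,0,0.3278]},{"hand":1.0,"linear":[0,0,0],"delta_rot":[0,0,0.3444]}]}}

```text
time: 25.42
ee_pos: [0.5248, -0.2984, 0.2333]
ee_rot: [[0.095, 0.996, 0.0], [0.996, -0.095, -0.0], [-0.0, 0.0, -1.0]]
wrist_force: [-0.0, 0.3, -4.9]
grip_width: 0.0151
finger_force: 58.6
```

In the tool's units: 1 degrees / 90 = 0.0111.

Emit:
{"method": "jog_arm", "body": {"targets": [{"hand":1.0,"linear":[0,0,0],"delta_rot":[0,0,0.0067]},{"hand":1.0,"linear":[0,0,0],"delta_rot":[0,0,0.0111]},{"hand":1.0,"linear":[0,0,0],"delta_rot":[0,0,0.0111]},{"hand":1.0,"linear":[0,0,0],"delta_rot":[0,0,0.0111]},{"hand":1.0,"linear":[0,0,0],"delta_rot":[0,0,0.0111]},{"hand":1.0,"linear":[0,0,0],"delta_rot":[0,0,0.0111]},{"hand":1.0,"linear":[0,0,0],"delta_rot":[0,0,0.0111]},{"hand":1.0,"linear":[0,0,0],"delta_rot":[0,0,0.0111]},{"hand":1.0,"linear":[0,0,0],"delta_rot":[0,0,0.0111]},{"hand":1.0,"linear":[0,0,0],"delta_rot":[0,0,0.0111]}]}}

```text
time: 26.68
ee_pos: [0.5248, -0.2984, 0.2333]
ee_rot: [[0.11, 0.994, 0.0], [0.994, -0.11, -0.0], [-0.0, 0.0, -1.0]]
wrist_force: [0.5, -0.1, -5.5]
grip_width: 0.0148
finger_force: 58.6
```

```bash
python3 go.py -6.4
python3 - <<'E'
from h import *
t=shot('top','top6')['pixels'][:,:,::-1];s=shot('side','side6')['pixels'][:,:,::-1]
z=lambda im,x,y,w,h,k:cv2.resize(im[y:y+h,x:x+w],None,fx=k,fy=k,interpolation=cv2.INTER_CUBIC)
cv2.imwrite('pics/c8.png',np.hstack([z(t,325,130,133,200,3),z(s,170,190,133,200,3)[:600]]) if s.shape[0]>=390 else np.hstack([z(t,325,130,133,190,3),z(s,170,190,133,190,3)]))
E
```

```text
t 26.68 p [ 0.5248 -0.2984  0.2333] yaw -6.33 tilt [ 0. -0.] w 0.0148 ff 58.6 wf [ 0.5 -0.1 -5.5] j [-34.  15.  96.  -0.  68. -27.]
rotz 0.07
```

View pics/c8.png

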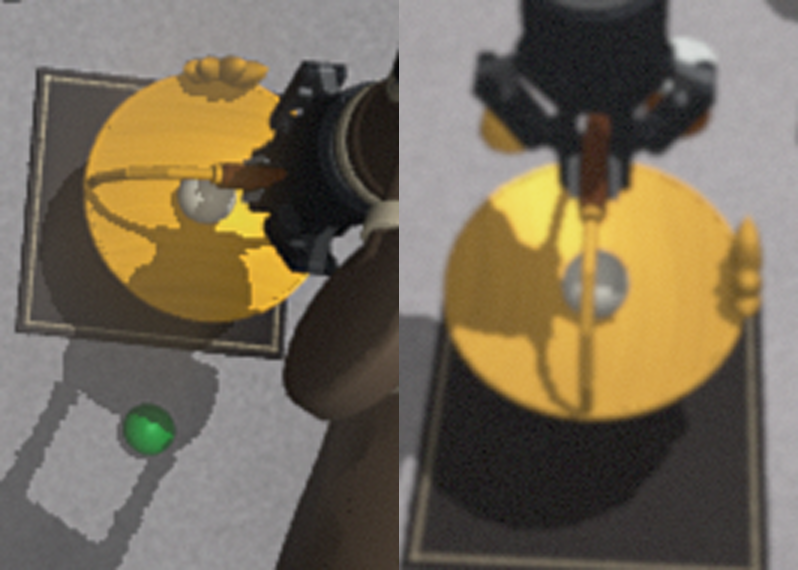

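The crest is at (222,78) in the top half, on the far side and square to the pad. The ball is central at (207,198), the dish level and still. Handing in.

```bash
python3 -c "
from plant import arm
print(arm.sign_off())"
```

```text
the job is handed in; nothing more can be done
None
```

Job handed in, result not reported back: both loose stupas stand upright in the two empty cells, and the dish is held still and level about 10 cm above the pad, crest to the customer's side and ball in the middle.

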